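# Set the stop fence of a bench portion cutter and clamp it

### The job

Set the portion cutter: slide its stop fence straight back along its slots, away from the blade, until the tail of its foot just rests against the size pin, then swing the clamp lever clockwise until the fence is clamped firmly hand-tight there. Be gentle: do not ram the pin and do not over-tighten the lever, and leave everything else on the counter where it is.

Things in the scene. Friction and masses are not known exactly. Their poses are not given: they have to be found in the camera images.
- cutter: Bench portion cutter, fixed. Origin on the counter under its middle; steel bed top at z 50, x -115..115, y -220..170 (mm). +y runs along the fence's slots, away from the blade. Blade and arm, parked down, lie along x at y -195, up to z 105 (pivot post 108 at x 102; handle out to x -240). Side rails 10 high at x +-98..114 guide the foot. Plain guide screw at (-60, 10), 17 over the bed.
- fence: Loose sliding stop fence, 0.4-0.75 kg, axes as the cutter's. Origin under the middle of its white upright board, on the bed: board 192 (x) by 12 (y -6..6), top 52 over the bed. Behind it the flat 6 thick aluminium foot, 192 wide, runs to its straight tail edge at y +150, with two 11 wide slots along y over the screws. 20-95 mm to go; slides at 2-5 N, side play +-2 mm.
- pin: Size pin, fixed steel dowel 8 mm across with a 12 mm head from 16 to 24 over the bed, in one of a row of four holes behind the fence foot, midway between the side rails. Origin at its centre on the bed top. It stops the foot's tail edge (touching, it lies at y 154 in the fence's frame); pushed by over 25 N it bends. The like pin lying on the bed is a spare.
- lever: Black clamp lever over the far slot. Origin on its vertical axis, on the bed top (cutter x 60, y 10); x axis along the handle: bar 13 thick, at x 60 its middle 37 over the bed, ball end at x 74. Points roughly to cutter +y; clockwise from above tightens; stays put. Bites 0.2-1 rad on (unmarked), then 110 N/rad: firm 25 N, over-tight 80. Steady push at x 60: free 1 N, firm 3, good 5, over-tight 8.
Not all that is in view belongs to the job. Leave any green look-alike of the fence alone.

How it is judged:
By the outcome, as a careful person would: the job done as asked, in the order asked, and still so for the second after the job is handed in, with the robot touching nothing.
It also fails if it takes over 51 s, if anything falls off the work surface, if the arm or the gripper's body presses on something with over 40 N, if the wrist force passes 120 N, or if a joint passes its speed limit or range.

### The arm

A 6-joint arm with a two-finger parallel gripper is mounted at the origin on the work surface. World frame = base frame: x ahead of the robot, y to its left, z up, the work surface at z = 0. Lengths are in m, angles in rad, forces in N, time in s.
With the tool pointing down it reaches from about 0.275 to 0.725 m from the base axis. Payload 5.6 kg.
Tool frame: the origin (TCP) lies midway between the tips of the shut fingers; the grasp point (between the pads) lies 19 mm behind it (grip_point_offset is the distance from the TCP to the grasp point, in m); x points along the fingers, z is the direction in which the jaws open and shut, and the axes are right-handed (so a half turn about x gives the same grasp; the last joint's range is limited). The gripper opens to 85 mm and grips with 20 to 120 N. Pads are 22 mm wide; open, the fingers measure 114 mm over their backs; the gripper's body (76 mm by 85 mm) begins 54 mm behind the grasp point. The pads swing forward as they close: fully open they stand 13 mm farther back than shut.
Start: joints at [-0.941, 0.255, 0.108, 0, -1.424, -0.285], TCP at [0.186, -0.518, 0.231] pointing down, gripper open.
Joint ranges: [-2.95, 2.95], [-1.21, 1.97], [-1.09, 1.5], [-2.87, 1.71], [-2.94, -0.07], [-3.05, 3.05]. Speed limits (rad/s): [2.57, 2.57, 3.14, 3.14, 3.14, 3.14].

### API

Orientations are given as a unit quaternion [x, y, z, w].
In Python, from station import move_pose, move_l, move_j, command_gripper, wait, inverse_kinematics, get_obs, snapshot, calibration, MotionError, hand_in, grip_point_offset gives the robot as it stands. Calls block until the motion is done:
- move_pose(position, orientation): joint-space move of the TCP to a pose.
- move_l(position, speed=0.15, frame=None, max_force=None): straight line of the TCP; frame=None keeps the orientation; speed is the mean speed in m/s. With max_force (N) it stops when the force on the tool has changed by that much, and returns True; else False.
- move_j(angles): joint-space move.
- command_gripper(opening): finger opening in m; the grip force is fixed at half the most; returns when the fingers have stopped.
- wait(seconds).
- inverse_kinematics(position, orientation): joint angles nearest the present ones, or None.
- get_obs(): the state.
- snapshot(name): name is "scene" or "top" or "wrist"; returns the picture (420x560x3 uint8, red, green, blue); there is no depth.
- calibration(name): a dict with "fx", "fy", "cx", "cy" (pixels), "origin" and "rotation" of the camera in the world; the wrist camera has in their place "tool_from_camera" (4x4, takes a point from camera to tool coordinates, whose origin is the TCP and whose axes are the tool frame's). Camera axes: x right, y up, looking along -z (the intrinsics and any distortion apply to the point x, -y, -z); pixel columns grow to the right and rows downward; lengths in m; the calibration is good to about 2 mm. A picture is of the moment at which its call begins: read the wrist's pose just before it. calibration takes no time and is no camera call.
A pose or a line that the arm cannot do raises MotionError and nothing moves.
- hand_in(): hands the job in, once; it reports no verdict.
The state is a dict: "time": time; "q": joint angles; "qvel": joint speeds; "effort": joint torques, N m; "eef_pos": TCP position; "orientation": TCP orientation; "ft_force": force on the tool from outside, world axes, zero at the start; "torque": the same for the moment, N m; "grip_width": finger opening in m.
Only numpy, scipy, OpenCV 4.12 (cv2) and the standard library are available. Lean on these libraries where they do the work, as an engineer would, in place of code of your own. Each camera call takes 0.05 s, during which the arm holds its last target.

## Working session

There is one attempt and no reset: what is moved stays moved. The work goes in short steps, each a Python script; the robot and the scene stay as the last script left them, time stands still between calls to the robot, and variables do not carry over. Pictures are saved under pics/ and viewed, and the job is handed in when it is done.

```bash
mkdir -p pics; ls; cat > h.py <<'E'
import numpy as np,cv2
from station import *
def snap(n,f,crop=None,s=1):
    im=snapshot(n); cv2.imwrite('pics/raw_'+f+'.png',im[:,:,::-1]); return im
E
python3 - <<'E'
from h import *
o=get_obs();print(o['time'],o['eef_pos'],o['orientation'],o['ft_force'],o['grip_width'],grip_point_offset)
snap('scene','s1');snap('top','t1')
for n in('scene','top','wrist'):print(n,calibration(n))
E
```

```text
pics
0.0 [ 0.18568793 -0.51740463  0.23082123] [-0.57795894  0.40673436  0.5787236   0.40695161] [-0.02952272  0.17583463  0.34032357] 0.08495173356882009 0.0187
scene {'fx': 456.45811544593454, 'fy': 456.45811544593454, 'cx': 284.82983975057266, 'cy': 210.50443630289453, 'origin': array([ 1.27493325, -0.26706096,  0.65486402]), 'rotation': array([0.36366637, 0.29333384, 0.56721476, 0.67821047])}
top {'fx': 388.95049871401824, 'fy': 388.95049871401824, 'cx': 279.8969304308979, 'cy': 213.15096440365764, 'origin': array([ 0.33153995, -0.09702709,  0.79189971]), 'rotation': array([ 0.04931188, -0.03017627, -0.69935012,  0.71243746])}
wrist {'fx': 329.76653922459633, 'fy': 329.76653922459633, 'cx': 281.3079651323161, 'cy': 204.16000408120098, 'tool_from_camera': array([[ 3.26081536e-04,  3.27290793e-01, -9.44923611e-01,
        -1.42382656e-01],
       [-1.35900420e-04,  9.44923667e-01,  3.27290765e-01,
         8.53200591e-02],
       [ 9.99999938e-01,  2.16920403e-05,  3.52601117e-04,
        -1.07623683e-03],
       [ 0.00000000e+00,  0.00000000e+00,  0.00000000e+00,
         1.00000000e+00]])}
```

View pics/raw_s1.png

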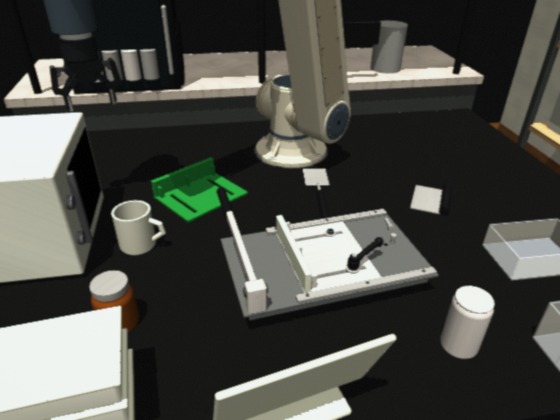

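View pics/raw_t1.png

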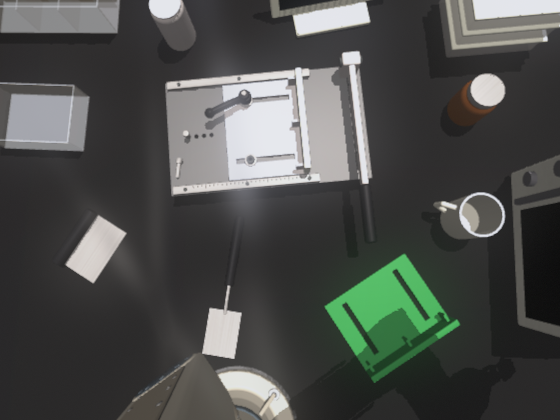

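```bash
python3 - <<'E'
import cv2
im=cv2.imread('pics/raw_t1.png')
c=im[40:250,150:390];cv2.imwrite('pics/c1.png',cv2.resize(c,None,fx=3.3,fy=2.8,interpolation=cv2.INTER_CUBIC)[:600])
c=im[60:200,160:320];cv2.imwrite('pics/c1.png',cv2.resize(c,None,fx=4,fy=4,interpolation=cv2.INTER_CUBIC))
E
```

```text
(no output)
```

View pics/c1.png

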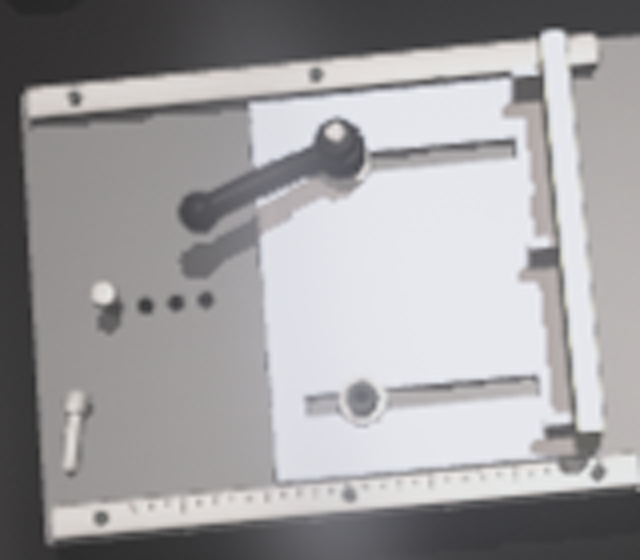

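The pin stands in a hole at about crop (103,293), full image (186,133). The one lying at (179,167) is the spare. The real fence has the white board at about (303,118); the green object at (390,315) is the look-alike. The lever hub is at (244,95) and its ball at (209,112). Next I'll enlarge the rest to fit the cutter pose.

```bash
python3 - <<'E'
import cv2
im=cv2.imread('pics/raw_t1.png')
c=im[40:190,240:400];cv2.imwrite('pics/c2.png',cv2.resize(c,None,fx=4,fy=4,interpolation=cv2.INTER_CUBIC))
im=cv2.imread('pics/raw_s1.png')
c=im[200:320,210:440];cv2.imwrite('pics/c3.png',cv2.resize(c,None,fx=3.4,fy=3.4,interpolation=cv2.INTER_CUBIC))
E
```

```text
(no output)
```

View pics/c2.png

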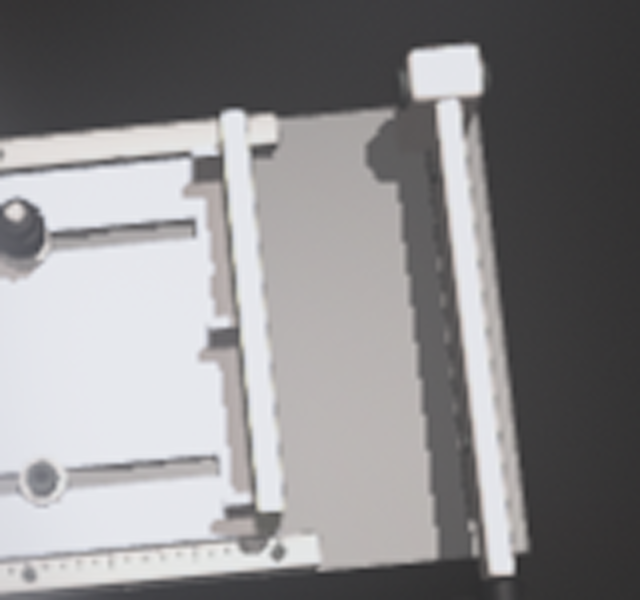

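View pics/c3.png

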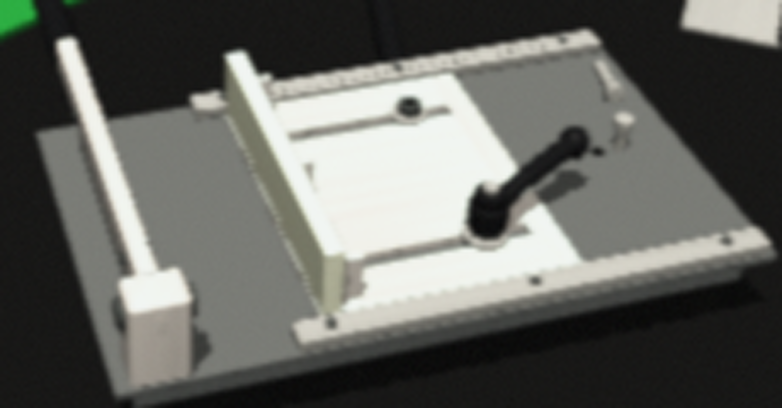

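```bash
cat >> h.py <<'E'
from scipy.spatial.transform import Rotation as R
from scipy.optimize import least_squares
def proj(name,P,Twc=None):
    c=calibration(name)
    if Twc is None: o=np.array(c['origin']);M=R.from_quat(c['rotation']).as_matrix()
    else: o=Twc[:3,3];M=Twc[:3,:3]
    p=(np.atleast_2d(P)-o)@M
    return np.c_[c['cx']+c['fx']*p[:,0]/-p[:,2], c['cy']-c['fy']*p[:,1]/-p[:,2]]
def wristT(o):
    T=np.eye(4);T[:3,:3]=R.from_quat(o['orientation']).as_matrix();T[:3,3]=o['eef_pos']
    return T@np.array(calibration('wrist')['tool_from_camera'])
E
cat > fit.py <<'E'
from h import *
def model(v):
    x,y,a,yf,yp,th,zb,zh=v
    C=[('top',(-60,10,67),(250.5,159.5)),('top',(-115,-220,50),(372,178)),('top',(-114,170,60),(172.5,195)),('top',(114,170,60),(166,83)),
    ('top',(96,yf,102),(298.2,68)),('top',(-96,yf,102),(307.2,168)),('top',(0,yp,74),(185.7,133.2)),('top',(-96,yf+150,56),(229.2,180.2)),('top',(96,yf+150,56),(222.2,85.5)),
    ('scene',(115,-220,50),(244.7,316.2)),('scene',(-115,-220,50),(221.8,239.1)),('scene',(-60,10,67),(330,230.6)),('scene',(114,170,60),(437,270.6)),('scene',(-114,170,60),(385,209.7)),
    ('scene',(0,yp,74),(393.5,234.4)),('scene',(-96,yf,102),(278.2,216.2)),('scene',(96,yf,102),(307.9,275)),
    ('top',(60+74*np.cos(th),10+74*np.sin(th),50+zb),(209.7,113)),('scene',(60+74*np.cos(th),10+74*np.sin(th),50+zb),(378.5,241.5)),
    ('top',(60,10,50+zh),(244.2,92.5)),('scene',(60,10,50+zh),(354,257))]
    c,s=np.cos(a),np.sin(a); r=[]
    for n,p,u in C:
        X=np.array([x+c*p[0]-s*p[1],y+s*p[0]+c*p[1],p[2]])/1000
        r.append((proj(n,X)[0]-u))
    return np.array(r)
f=least_squares(lambda v:model(v).ravel(),[500,-80,0,-80,130,2,37,40],loss='soft_l1',x_scale=[10,10,.1,10,10,.1,5,5])
print(np.round(f.x,3));print(np.round(model(f.x),1).tolist())
E
python3 fit.py
```

```text
[ 5.77979e+02 -2.11880e+01  1.09000e-01 -9.53540e+01  1.29426e+02
  1.99000e+00  3.79310e+01  3.88940e+01]
[[-0.3, -1.0], [0.0, -0.6], [-2.6, -0.4], [-2.5, -1.4], [-0.3, -1.0], [0.7, -0.4], [-0.4, -0.3], [0.1, 0.1], [-0.0, 0.1], [-1.5, 0.0], [-1.9, -0.5], [-0.4, -0.9], [1.4, -0.0], [-0.5, -1.9], [-0.5, -0.2], [-0.0, -1.5], [0.2, -1.3], [-0.1, -0.3], [-0.5, 0.1], [-0.2, 1.3], [-0.7, -0.5]]
```

```bash
cat >> h.py <<'E'
CX,CY,CA=0.5780,-0.0212,0.109
def c2w(x,y,z=0):  # cutter mm -> world m
    c,s=np.cos(CA),np.sin(CA);return np.array([CX+(c*x-s*y)/1000,CY+(s*x+c*y)/1000,z/1000])
def w2c(p):
    c,s=np.cos(CA),np.sin(CA);d=(np.array(p[:2])-[CX,CY])*1000;return np.array([c*d[0]+s*d[1],-s*d[0]+c*d[1]])
def down(yaw): # tool y axis horizontal at world yaw
    x=np.array([0,0,-1.]);y=np.array([np.cos(yaw),np.sin(yaw),0]);return R.from_matrix(np.c_[x,y,np.cross(x,y)]).as_quat()
def ft():
    return np.array(get_obs()['ft_force'])
E
python3 - <<'E'
from h import *
M=R.from_quat(get_obs()['orientation']).as_matrix();print(M.round(2))
for y in(-123,-40):
  for k in range(4):
    print('f',y,k,inverse_kinematics(c2w(0,y,68),down(CA+np.pi/2*k)))
for th in(2,1.2,.6):
  for k in range(4):
    u=np.array([np.cos(th),np.sin(th)]);t=np.array([np.sin(th),-np.cos(th)])
    p=np.array([60,10])+60*u-t*20
    print('l',th,k,inverse_kinematics(c2w(p[0],p[1],80),down(CA+th+np.pi/2*k)))
E
```

```text
[[-0.   -0.94 -0.34]
 [ 0.   -0.34  0.94]
 [-1.    0.    0.  ]]
f -123 0 [ 0.01852479  0.46296545 -0.0139594   0.         -1.09387148  1.66127153]
f -123 1 [ 0.01852479  0.46296545 -0.0139594   0.         -1.09387148 -3.05111745]
f -123 2 [ 0.01852479  0.46296545 -0.0139594   0.         -1.09387148 -1.48032112]
f -123 3 [ 0.01852479  0.46296545 -0.0139594   0.         -1.09387148  0.09047521]
f -40 0 [ 0.1625431   0.42256216 -0.07984492  0.         -1.06838925  1.51725322]
f -40 1 None
f -40 2 [ 0.1625431   0.42256216 -0.07984492  0.         -1.06838925 -1.62433943]
f -40 3 [ 0.1625431   0.42256216 -0.07984492  0.         -1.06838925 -0.0535431 ]
l 2 0 [ 0.32687435  0.41921793 -0.05132642  0.         -1.10025198 -2.93026333]
l 2 1 [ 0.32687435  0.41921793 -0.05132642  0.         -1.10025198 -1.35946701]
l 2 2 [ 0.32687435  0.41921793 -0.05132642  0.         -1.10025198  0.21132932]
l 2 3 [ 0.32687435  0.41921793 -0.05132642  0.         -1.10025198  1.78212565]
l 1.2 0 [ 0.33746365  0.5011327   0.08292507  0.         -1.15258869  2.54233268]
l 1.2 1 [ 0.33746365  0.5011327   0.08292507  0.         -1.15258869 -2.1700563 ]
l 1.2 2 [ 0.33746365  0.5011327   0.08292507  0.         -1.15258869 -0.59925998]
l 1.2 3 [ 0.33746365  0.5011327   0.08292507  0.         -1.15258869  0.97153635]
l 0.6 0 [ 0.30608512  0.56645033  0.19501282  0.         -1.19935881  1.97371121]
l 0.6 1 [ 0.30608512  0.56645033  0.19501282  0.         -1.19935881 -2.73867777]
l 0.6 2 [ 0.30608512  0.56645033  0.19501282  0.         -1.19935881 -1.16788145]
l 0.6 3 [ 0.30608512  0.56645033  0.19501282  0.         -1.19935881  0.40291488]
```

```bash
python3 - <<'E'
from h import *
command_gripper(0.0)
move_pose(c2w(0,-131,200),down(CA-np.pi/2))
o=get_obs();print(o['time'],o['eef_pos'],o['grip_width'],o['ft_force'])
im=snap('wrist','w1')
T=wristT(o)
for n,p in dict(screw=(-60,10,67),btopL=(-96,-95.4,102),btopR=(96,-95.4,102),pin=(0,129.4,74)).items():
    print(n,proj('wrist',c2w(*p),T).round(1))
E
```

```text
2.8417 [ 0.59194132 -0.15238178  0.20023769] 0.00015273472049910004 [-0.30250602 -0.16597586 -0.39573069]
screw [[339.7 327.3]]
btopL [[398.7 249.5]]
btopR [[161.9 249.8]]
pin [[280.9 419.8]]
```

View pics/raw_w1.png

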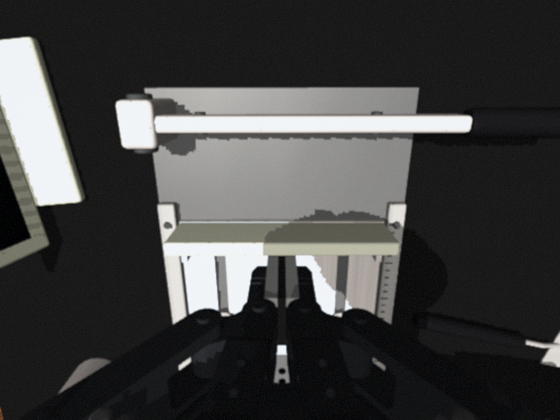

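```bash
python3 - <<'E'
from h import *
move_l(c2w(0,-131,90),speed=0.2); move_l(c2w(0,-131,70),speed=0.08)
print(get_obs()['time'],ft())
def rep(h):
    o=get_obs();f=np.array(o['ft_force']);c=R.from_euler('z',-CA).apply(f);print(h,round(o['time'],2),w2c(o['eef_pos']).round(2),'F cutter',c.round(2))
print(move_l(c2w(0,-113.5,70),speed=0.05,max_force=8));rep('near')
for y in(-100,-75,-53):
    h=move_l(c2w(0,y,70),speed=0.035,max_force=10);rep(h)
    if h:break
snap('top','t2')
E
python3 - <<'E'
import cv2
im=cv2.imread('pics/raw_t2.png')
c=im[60:200,160:320];cv2.imwrite('pics/c4.png',cv2.resize(c,None,fx=4,fy=4,interpolation=cv2.INTER_CUBIC))
E
```

```text
3.9917 [ 1.37265906  0.52207821 -1.17076537]
False
near 4.49 [   0.13 -113.14] F cutter [ 0.75  0.5  -1.65]
False 5.03 [-1.000e-02 -9.952e+01] F cutter [ 0.68 -0.42 -0.83]
False 5.89 [  0.12 -74.62] F cutter [ 0.15 -0.96 -1.01]
False 6.67 [ 4.000e-02 -5.247e+01] F cutter [-0.41 -0.19 -0.93]
```

View pics/c4.png

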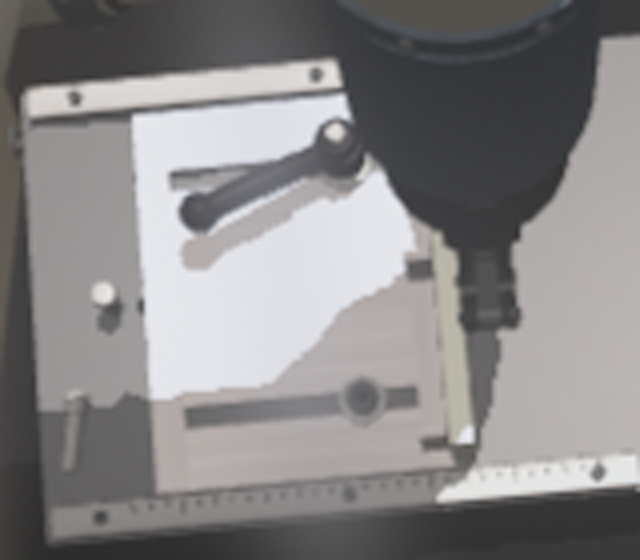

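```bash
python3 - <<'E'
from h import *
def rep(h):
    o=get_obs();f=np.array(o['ft_force']);c=R.from_euler('z',-CA).apply(f);print(h,round(o['time'],2),w2c(o['eef_pos']).round(2),'F cutter',c.round(2))
rep('')
for y in(-47,-44,-41,-38,-35):
    h=move_l(c2w(0,y,70),speed=0.01,max_force=7);rep(h)
    if h:break
snap('top','t3')
E
python3 - <<'E'
import cv2
im=cv2.imread('pics/raw_t3.png')
c=im[60:200,160:320];cv2.imwrite('pics/c5.png',cv2.resize(c,None,fx=4,fy=4,interpolation=cv2.INTER_CUBIC))
E
```

```text
6.72 [ 3.000e-02 -5.258e+01] F cutter [ 0.48  0.17 -1.45]
False 7.47 [ -0.08 -46.92] F cutter [ 0.03 -1.48 -2.13]
False 7.92 [  0.   -43.74] F cutter [ 0.39 -1.04 -1.81]
False 8.37 [ 1.000e-02 -4.077e+01] F cutter [ 0.45 -1.03 -2.25]
True 8.64 [ -0.29 -40.32] F cutter [ 1.04 -1.74 -0.79]
```

View pics/c5.png

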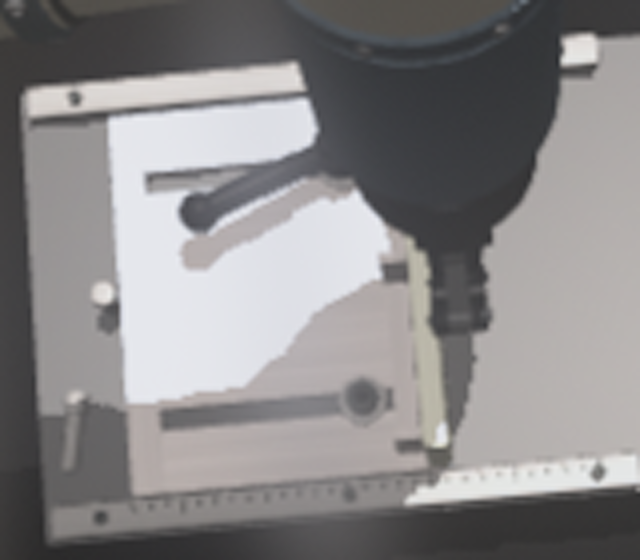

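```bash
python3 - <<'E'
from h import *
def rep(h):
    o=get_obs();f=np.array(o['ft_force']);c=R.from_euler('z',-CA).apply(f);print(h,round(o['time'],2),w2c(o['eef_pos']).round(2),'F cutter',c.round(2))
rep('')
h=move_l(c2w(0,-36,70),speed=0.01,max_force=7);rep(h)
for y in (121.4,125.4,129.4): print(y,(proj('top',[c2w(0,y,56),c2w(0,y,50)])-[160,60])*4)
print((proj('top',[c2w(0,129.4,74),c2w(0,129.4-6,74)])-[160,60])*4)
E
```

```text
8.69 [ -0.43 -40.32] F cutter [ 0.36 -1.91 -0.39]
True 8.98 [ -0.91 -40.4 ] F cutter [ 1.34 -0.62 -0.48]
121.4 [[127.42296322 301.88756519]
 [130.46931429 305.66305209]]
125.4 [[119.32728748 302.65752231]
 [122.43616239 306.42673042]]
129.4 [[111.23294559 303.42735258]
 [114.40432379 307.19028391]]
[[101.41430576 291.77725437]
 [113.84657206 290.59326369]]
```

```bash
cat >> h.py <<'E'
def lever_pose(th,back,r=60,z=78):
    u=np.array([np.cos(th),np.sin(th)]);t=np.array([np.sin(th),-np.cos(th)])
    p=np.array([60,10])+r*u-t*back
    return c2w(p[0],p[1],z),down(CA+th-np.pi/2)
def tang(th):
    o=get_obs();f=R.from_euler('z',-CA).apply(np.array(o['ft_force']))
    return o,-(f[0]*np.sin(th)-f[1]*np.cos(th)),f
E
python3 - <<'E'
from h import *
move_l(c2w(0,-58,70),speed=0.08)
move_l(c2w(0,-60,160),speed=0.2)
p,q=lever_pose(1.99,34,z=160)
move_pose(p,q)
o=get_obs();print(o['time'],o['eef_pos'],o['q'][5]);T=wristT(o)
snap('wrist','w2');snap('top','t4');snap('scene','s4')
for P in[(60+74*np.cos(1.99),10+74*np.sin(1.99),88),(0,129.4,74),(0,125.4,56)]:print(proj('wrist',c2w(*P),T).round(1))
im=cv2.imread('pics/raw_t4.png')[60:200,160:320];im2=cv2.imread('pics/raw_s4.png')[200:300,310:440]
cv2.imwrite('pics/c6.png',cv2.resize(im,None,fx=4,fy=4,interpolation=2));cv2.imwrite('pics/c7.png',cv2.resize(im2,None,fx=6,fy=6,interpolation=2))
E
```

```text
11.5333 [0.57670559 0.02975807 0.15942604] 1.7757765248319433
[[258.6 168.5]]
[[176.  172.7]]
[[188.2 169.1]]
```

View pics/raw_w2.png

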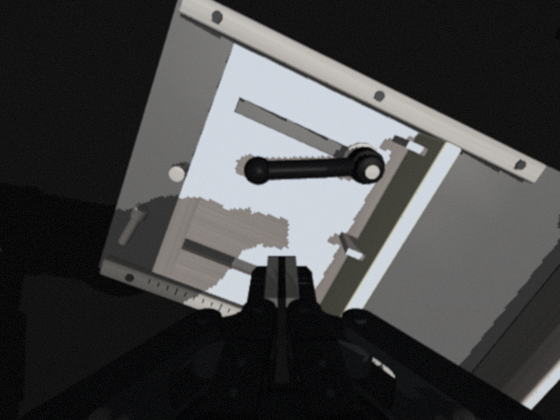

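View pics/c6.png

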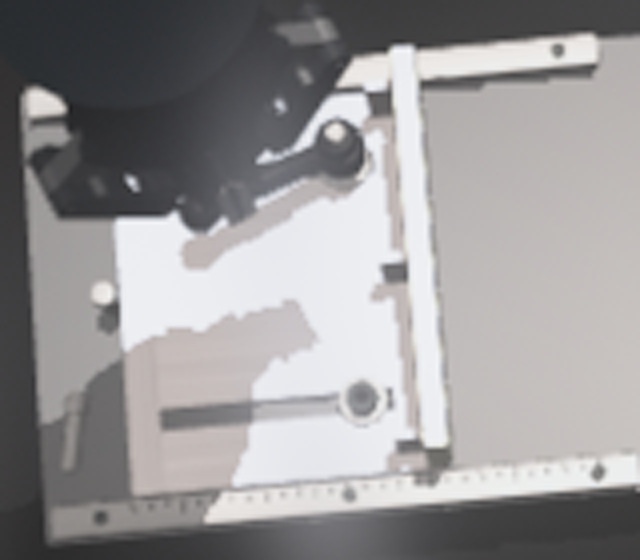

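View pics/c7.png

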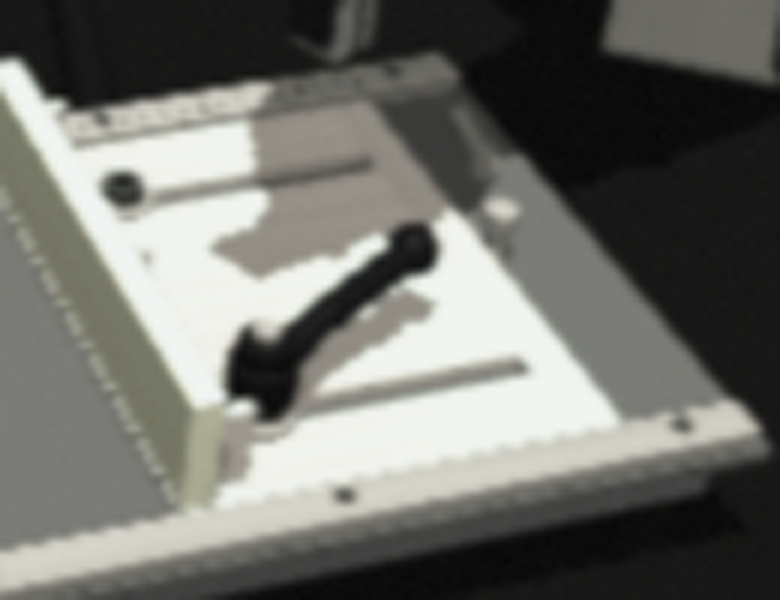

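The wrist image shows the ball at (258,170) and the pin head at (177,173). Predictions were (258.6,168.5) and (176,172.7), so the pose is good. The foot's tail edge meets the pin. On to the lever.

```bash
python3 - <<'E'
from h import *
def rep(h,th):
    o,ft_,f=tang(th);print(h,round(o['time'],2),'th',round(th,2),w2c(o['eef_pos']).round(1),'reac',round(ft_,2),f.round(2),'Mz',round(o['torque'][2],2))
p,q=lever_pose(1.99,34,z=78);move_l(p,speed=0.12,frame=q);rep('',1.99)
p,q=lever_pose(1.99,19,z=78);h=move_l(p,speed=0.04,frame=q,max_force=4);rep(h,1.99)
th=1.99
while th>1.5 and not h:
    th-=0.1
    p,q=lever_pose(th,17.5,z=78);h=move_l(p,speed=0.02,frame=q,max_force=3.5);rep(h,th)
snap('scene','s5')
im2=cv2.imread('pics/raw_s5.png')[200:300,310:440]
cv2.imwrite('pics/c8.png',cv2.resize(im2,None,fx=6,fy=6,interpolation=2))
E
```

```text
12.52 th 1.99 [ 5.2 50.9] reac -0.21 [ 0.14  0.21 -0.9 ] Mz -0.02
False 13.04 th 1.99 [18.3 57.2] reac 0.5 [-0.49 -0.12 -1.  ] Mz 0.1
False 13.57 th 1.89 [24.6 61.5] reac -1.14 [ 1.07  0.41 -0.74] Mz 0.01
False 14.03 th 1.79 [29.9 64.7] reac -0.7 [ 0.69  0.09 -0.97] Mz 0.04
False 14.49 th 1.69 [35.5 67.5] reac -0.55 [ 0.55 -0.   -0.31] Mz 0.07
False 14.95 th 1.59 [41.3 69.6] reac -0.07 [ 0.08 -0.52 -0.34] Mz 0.03
False 15.41 th 1.49 [47.4 71.2] reac -1.07 [ 1.05 -0.25 -1.93] Mz -0.01
```

View pics/c8.png

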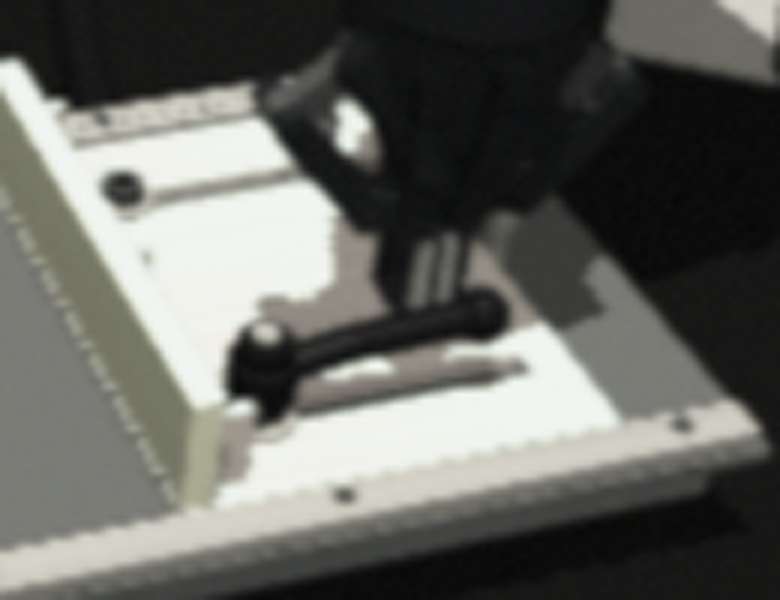

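```bash
cat >> h.py <<'E'
def avg(th,n=8):
    v=[]
    for _ in range(n):
        wait(0.02);o,f_,f=tang(th);v.append([f_,*f,o['torque'][2]])
    v=np.array(v);return o,v.mean(0)
def step(th,mf,back=17.5,sp=0.02):
    p,q=lever_pose(th,back);h=move_l(p,speed=sp,frame=q,max_force=mf)
    o,m=avg(th);pc=w2c(o['eef_pos']);
    # actual tool yaw -> th
    M=R.from_quat(o['orientation']).as_matrix();tha=np.arctan2(M[1,1],M[0,1])-CA+np.pi/2
    print(h,round(o['time'],2),'th',round(th,3),'act',round(tha,3),pc.round(1),'reac',m.round(2));return h,tha
E
python3 - <<'E'
from h import *
th=1.49;h=False
while th>1.0 and not h:
    th-=0.08;h,t=step(th,3.5)
E
```

```text
False 15.99 th 1.41 act 1.411 [52.3 72. ] reac [-0.43  0.4  -0.25 -1.38  0.02]
False 16.52 th 1.33 act 1.331 [57.3 72.4] reac [-0.55  0.56 -0.03 -1.55  0.02]
False 17.06 th 1.25 act 1.251 [62.3 72.5] reac [-0.43  0.36 -0.28 -1.28  0.02]
False 17.59 th 1.17 act 1.171 [67.2 72. ] reac [-0.28  0.21 -0.21 -1.42  0.  ]
False 18.12 th 1.09 act 1.091 [72.  71.3] reac [ 1.31 -1.22  0.49 -0.47 -0.  ]
False 18.66 th 1.01 act 1.011 [76.9 70.1] reac [ 2.22 -2.45  0.27 -0.28 -0.  ]
False 19.19 th 0.93 act 0.931 [81.6 68.5] reac [ 3.26 -3.65  0.56  0.1  -0.  ]
```

```bash
python3 - <<'E'
from h import *
h,t=step(0.86,3.5);h,t=step(0.78,3.5)
E
```

```text
False 19.69 th 0.86 act 0.861 [85.6 66.9] reac [ 4.1  -4.68  0.84  0.89 -0.03]
False 20.23 th 0.78 act 0.78 [90.1 64.8] reac [ 4.4  -5.01  1.23  0.87 -0.03]
```

```bash
python3 - <<'E'
from h import *
p,q=lever_pose(0.78,45);move_l(p,speed=0.06,frame=q)
p,q=lever_pose(0.78,60,z=220);move_l(p,speed=0.2,frame=q)
o=get_obs();T=wristT(o);print(o['time'],o['ft_force'])
snap('wrist','w3')
for P in[(0,129.4,74),(0,125.4,56),(60+74*np.cos(.78),10+74*np.sin(.78),88)]:print(proj('wrist',c2w(*P),T).round(1))
move_pose(c2w(-330,60,300),q)
print(get_obs()['time']);snap('top','t5');snap('scene','s6')
im=cv2.imread('pics/raw_t5.png')[60:200,160:320];im2=cv2.imread('pics/raw_s6.png')[200:300,310:440]
cv2.imwrite('pics/c9.png',cv2.resize(im,None,fx=4,fy=4,interpolation=2));cv2.imwrite('pics/c10.png',cv2.resize(im2,None,fx=6,fy=6,interpolation=2))
E
```

```text
21.7 [ 0.59041441 -0.10396192 -1.89723221]
[[298.5 254.8]]
[[300.4 244. ]]
[[261.5 122.1]]
23.2333
```

View pics/raw_w3.png

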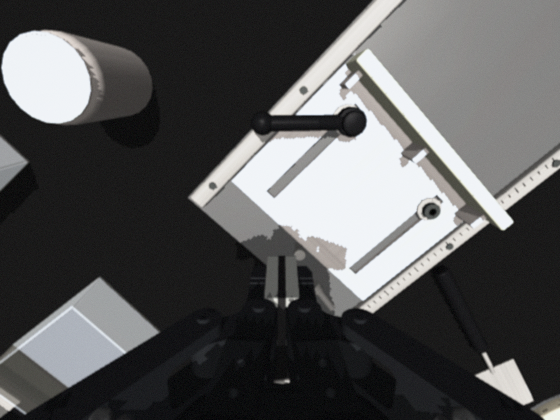

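View pics/c9.png

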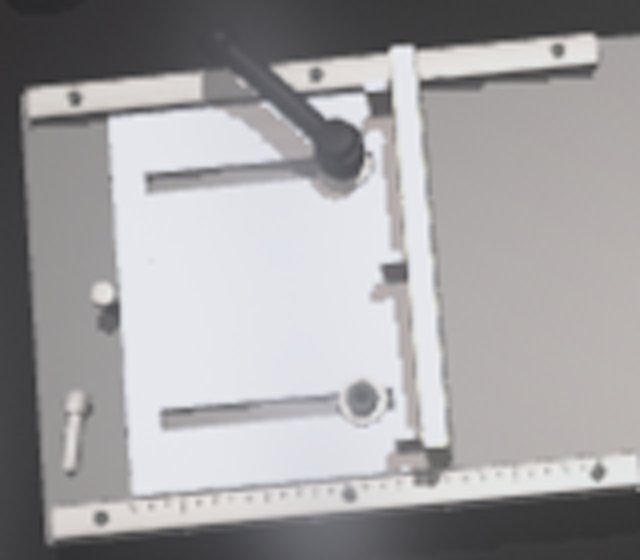

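View pics/c10.png

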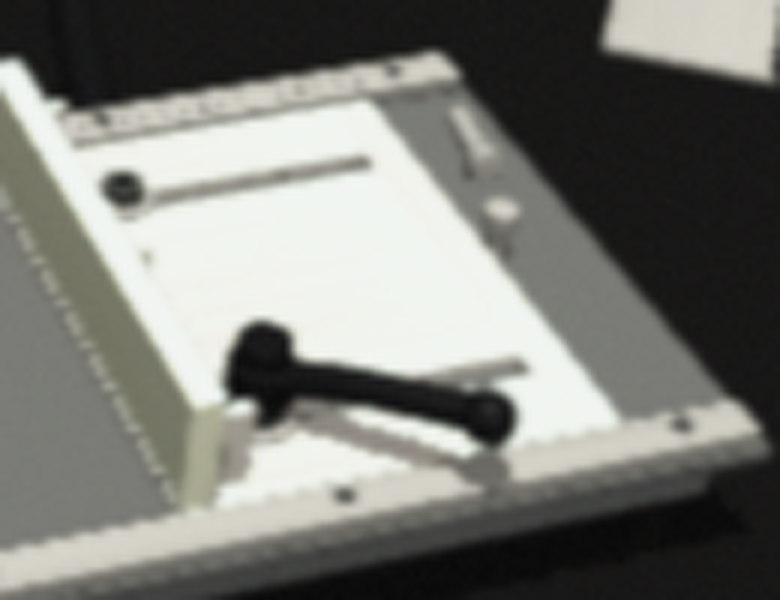

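View pics/raw_t5.png

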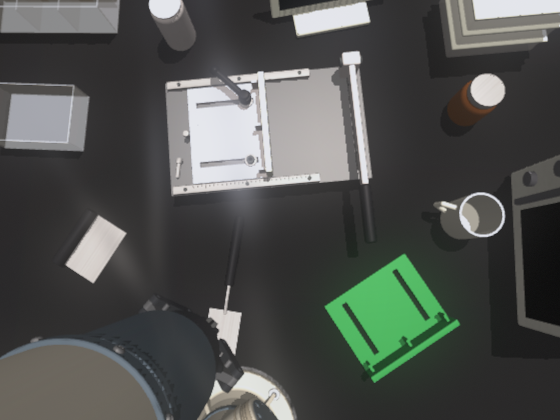

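```bash
python3 - <<'E'
from station import *
print(hand_in(),get_obs()['time'])
E
```

```text
the job is handed in; nothing more can be done
the job is handed in; nothing more can be done
```

The fence is back against the size pin and clamped hand-tight, and the job is handed in. The last clock reading before that was 23.2 s of the 51 s allowed.

- **Fence:** I pushed the board with the shut fingers at its middle, about 70 mm straight back. The slow final approach stopped when the force rose by 7 N. A second gentle press stopped within 0.1 mm of the same place, so the foot is against the pin, well under the 25 N that bends it. In the last top picture the tail edge is where the fit puts contact, to within about 1 mm. It did not visibly move while I clamped.
- **Lever:** I swung it clockwise from 1.99 to 0.78 rad in the cutter's frame. It bit at about 1.15 rad. The final steady push was about 4.4 N as read, or about 4.9 N after correcting for sensor offset. The turn past the bite, about 0.37 rad, suggests roughly 41 N of clamp (firm is 25 N, over-tight 80 N). After release the ball was where expected, at (261,122) against a predicted (261.5,122.1), so it stayed put.
- **Surroundings:** The green look-alike, the spare pin and the other items look unmoved in the last top picture. The arm is parked clear, touching nothing.
- **Doubtful readings:** Forces read at rest while sliding the fence and swinging the free lever were within the noise (about 1 N). I therefore relied on the stop-on-force moves and on averaged readings once the lever had bitten.

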